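# Change over the instrument trays on a dental training bench

## Robot

A 6-joint arm with a two-finger parallel gripper is mounted at the origin on the work surface. World frame = base frame: x ahead of the robot, y to its left, z up, the work surface at z = 0. Lengths are in m, angles in rad, forces in N, time in s.
With the tool pointing down it reaches from about 0.375 to 0.975 m from the base axis. Payload 3.8 kg.
Tool frame: the origin (TCP) lies at the very end of the fingers, on their centre line; the grasp point (between the pads) lies 19 mm behind it (pinch_z is the distance from the TCP to the grasp point, in m); z points along the fingers, x is the direction in which the jaws open and shut, and the axes are right-handed (so a half turn about z gives the same grasp; the last joint's range is limited). The gripper opens to 88 mm and grips with 3 to 60 N. Pads are 18 mm wide; open, the fingers measure 123 mm over their backs; the gripper's body (75 mm by 187 mm) begins 45 mm behind the grasp point.
Start: joints at [-1.341, 0.264, 1.604, -0, 1.274, -0.037], TCP at [0.178, -0.651, 0.239] pointing down, gripper open.
Joint ranges: [-2.63, 2.63], [-0.94, 2.18], [0.31, 2.57], [-1.31, 4.45], [0, 2.66], [-2.55, 2.55]. Speed limits (rad/s): [2.57, 2.57, 3.14, 3.14, 3.14, 3.14].

## Interface

Orientations are given as a 3x3 rotation matrix whose columns are the frame's x, y, z axes.
In Python, from cell import get_obs, camera, hand_in, find_in, pinch_z gives the robot as it stands.
- The arm moves only by the tool arm_command, never from a script. Its argument "motion" is a list of rows, each a list of 7 numbers: the shift along the tool's x, y, z in mm, then the turn, a rotation vector about the tool's x, y, z in degrees, then the opening, from -1 (shut) to 1 (fully open), so that 0 is half open. A call has 1 to 12 rows; each row is the pose to reach, as a shift and turn from the pose commanded when the call began, along the tool's axes at that moment; what a row does not reach only later rows make up. A row lasts 1/12 s, in which the tool goes at most 41.7 mm and 7.16 degrees, less where a joint would pass 70% of its speed; a pose out of reach is approached as far as the arm can. A call with a gripper value outside its range is refused whole. The fingers move at their own pace and stop on an object; "newtons" is the grip in N (left out, the last holds). Time passes only in rows, so rows that repeat a pose let the fingers close. It gives the time, the measured TCP pose, the force and the opening at its end, in the units of the state.
- get_obs(): the state, without advancing time (a new reading comes with each control period).
- camera(name): name is "scene" or "top"; returns a dict with "frame" (400x640x3 uint8, red, green, blue), "K" (3x3 intrinsics, pixels), "rvec" (rotation vector, rad) and "tvec" (3), from world to camera coordinates, as OpenCV has them. Camera axes: x right, y down, z forward; pixel columns grow to the right and rows downward; lengths in m; the calibration is good to about 2 mm. A picture is of the moment at which its call begins. There is no depth.
- hand_in(): hands the job in, once; it reports no verdict.
Trained networks look in the newest picture that a camera, given by its name, has taken for a name from the list of things; names that differ only in an ending like _2 or _b are one class to them, and where a whole thing is asked for, a point or a joint stands for the part that bears it (a point fixed in the world has none). Each returns a list of dicts, best first, with "conf" (0 to 1); they miss things now and then, are a little off and sometimes report something else, mostly with a low value. They report only what shows in the picture. A call takes as long as a camera call.
- find_in(query, camera): "at" ([x, y, z] in m, in world coordinates, good to about 4 mm: the middle of the surface that is visible of it).
The state is a dict: "clock": time; "qpos": joint angles; "qd": joint speeds; "effort": joint torques, N m; "eef_pos": TCP position; "ee_rot": TCP orientation; "contact_force": force on the tool from outside, world axes, zero at the start; "torque": the same for the moment, N m; "grip_width": finger opening in m.
Only numpy, scipy, OpenCV 4.12 (cv2) and the standard library are available. Lean on these libraries where they do the work, as an engineer would, in place of code of your own. Each camera call takes 0.05 s, during which the arm holds its last target.

## Task

Change over the instrument sets in the white two-tray dock: first push the blue tray fully home, and only then hook a fingertip behind the green tray's lip and draw that tray out along its rails to its stop. Do it with the fingertips only, without pinching the trays' fronts, and leave everything else on the bench and on the dock where it stands. Finish with the blue tray home, the green tray fully out, and the hand clear.

Things in the scene. Friction and masses are not known exactly. Their poses are not given: they have to be found in the camera images.
- dock: White two-tray dock fixed on the bench, 244 mm wide. Origin on the table under the middle of its canopy's front edge; x points into the dock, y left, z up. The flat canopy, top at z = 54 mm, covers x = 0 to 190 mm. Ahead of it a deck with rails, under 10 mm high, runs to x = -180 mm. A blue and a green tray lie side by side, middles at y = +58 and -58 mm; which is where varies.
- blue_tray (a joint): How far the blue tray is drawn out towards the robot, along the dock's -x, in m: 0 = fully home against its stop, 0.110 = fully out against its stop. It starts part-way out. It slides with about 2 N of friction, plus 6 N per m/s, and stays where it is left.
- green_tray (a joint): The same for the green tray, which starts home or up to about 12 mm out; same friction.
- blue_lip: Inner plate of the blue tray's upright front lip, 104 wide, 4 mm thick; moves with the tray. Origin: middle of its top edge on the inner face, 48 mm above the table; axes as the dock's. Behind it (+x) is an open well for a fingertip: 97 mm wide, side walls 38 mm high, floor 14 mm above the table, free 55 mm back (to the canopy edge when the tray is home).
- blue_face: Outer plate of the blue tray's front, 104 mm wide, 10 to 44 mm above the table, fixed to the lip (lip and face together 9 mm thick). Origin: middle of its outer face (robot side), 28 mm above the table; axes as the dock's. The outer face is 64 mm ahead of the canopy edge when the tray is home.
- green_lip: Inner plate of the green tray's upright front lip, 104 wide, 4 mm thick; moves with the tray. Origin: middle of its top edge on the inner face, 48 mm above the table; axes as the dock's. Behind it (+x) is an open well for a fingertip: 97 mm wide, side walls 38 mm high, floor 14 mm above the table, free 55 mm back (to the canopy edge when the tray is home).
- green_face: Outer plate of the green tray's front, 104 mm wide, 10 to 44 mm above the table, fixed to the lip (lip and face together 9 mm thick). Origin: middle of its outer face (robot side), 28 mm above the table; axes as the dock's. The outer face is 64 mm ahead of the canopy edge when the tray is home.
- mug: White coffee mug, 76 mm across, 90 mm high, handle on its +y side; loose, a bystander. Origin at the centre of its underside.
- amber_jar: Closed amber jar, 56 mm across, 85 mm high, standing beside the dock; loose, a bystander. Origin at the centre of its underside.
- steel_case: Small dark steel case 75 x 34 x 30 mm, beside the dock's left side; loose, a bystander. Origin at the centre of its underside.
- marker: White and blue marker pen, 125 mm long, 12 mm high, lying beside the dock's right side; loose, a bystander. Origin at the centre of its underside.
- pot: Clear pot with red lid, 40 mm across, 45 mm high, standing on the dock's canopy; loose, a bystander. Origin at the centre of its underside.
- holder: White U-shaped handpiece holder, 60 x 50 x 47 mm, beside the dock; loose, a bystander. Origin at the centre of its underside.

How it is judged:
By the outcome, as a careful person would: the job done as asked, in the order asked, and still so for the second after the job is handed in, with the robot touching nothing.
It also fails if it takes over 43 s, if anything falls off the work surface, if the arm or the gripper's body presses on something with over 40 N, if the wrist force passes 120 N, or if a joint passes its speed limit or range.

## Working session

There is one attempt and no reset: what is moved stays moved. The work goes in short steps, Python scripts to look and compute and a tool call to move; the robot and the scene stay as the last step left them, time stands still between calls to the robot, and variables do not carry over. Pictures are saved under pics/ and viewed, and the job is handed in when it is done.

Besides the shell and the picture viewer there is one more tool, called after "Request:" as name(argument=value, ...) on one line, values as JSON. arm_command: Moves the arm, as the interface text tells. Its arguments: {"type":"object","properties":{"motion":{"type":"array","items":{"type":"array","items":{"type":"number"}}},"newtons":{"type":"number"}},"required":["motion"]}

```bash
mkdir -p pics; ls; python3 - <<'E'
from cell import *
import cv2,numpy as np
o=get_obs();print(o['clock'],o['eef_pos'],np.round(o['ee_rot'],3).tolist(),o['grip_width'],o['contact_force'])
for n in("scene","top"):
    c=camera(n);cv2.imwrite(f"pics/{n}0.png",c["frame"][:,:,::-1])
    print(n,np.round(c['K'],1).tolist(),np.round(c['rvec'],3),np.round(c['tvec'],3))
    for q in["dock","blue_tray","green_tray","blue_lip","blue_face","green_lip","green_face","mug","amber_jar","steel_case","marker","pot","holder"]:
        print(n,q,[(np.round(d['at'],3).tolist(),round(d['conf'],2)) for d in find_in(q,n)[:2]])
E
```

```text
pics
0.0 [ 0.17780513 -0.65043142  0.23738513] [[0.264, -0.965, -0.001], [-0.965, -0.264, 0.002], [-0.002, -0.0, -1.0]] 0.0880331400029013 [ 0.23316474 -0.31789583 -0.03608069]
scene [[381.8, 0.0, 321.1], [0.0, 381.8, 194.3], [0.0, 0.0, 1.0]] [ 1.798  1.452 -0.723] [-0.148 -0.277  1.267]
scene dock [([0.764, 0.034, 0.05], 0.89)]
scene blue_tray [([0.527, -0.018, 0.022], 0.76), ([0.569, -0.138, 0.037], 0.46)]
scene green_tray [([0.575, 0.102, 0.031], 0.59)]
scene blue_lip [([0.497, -0.019, 0.033], 0.83)]
scene blue_face []
scene green_lip [([0.573, 0.097, 0.032], 0.93), ([0.766, 0.03, 0.053], 0.59)]
scene green_face [([0.576, 0.104, 0.029], 0.44)]
scene mug [([0.711, 0.22, 0.059], 0.8), ([0.714, 0.064, 0.089], 0.2)]
scene amber_jar [([0.667, -0.168, 0.055], 0.56)]
scene steel_case [([0.518, 0.24, 0.027], 0.62)]
scene marker [([0.458, -0.197, 0.013], 0.78), ([0.524, 0.242, 0.029], 0.6)]
scene pot [([0.708, 0.066, 0.09], 0.92)]
scene holder [([0.566, -0.136, 0.041], 0.91), ([0.714, 0.064, 0.094], 0.43)]
top [[425.5, 0.0, 326.9], [0.0, 425.5, 203.4], [0.0, 0.0, 1.0]] [ 2.108 -2.174  0.111] [0.02  0.577 0.785]
top dock [([0.679, 0.051, 0.051], 0.75)]
top blue_tray [([0.562, -0.017, 0.015], 0.57)]
top green_tray [([0.602, 0.1, 0.011], 0.66)]
top blue_lip [([0.681, 0.05, 0.051], 0.48)]
top blue_face [([0.484, -0.016, 0.042], 0.51)]
top green_lip [([0.577, 0.094, 0.051], 0.57)]
top green_face [([0.564, 0.099, 0.043], 0.58)]
top mug [([0.692, 0.243, 0.045], 0.84), ([0.636, -0.165, 0.089], 0.5)]
top amber_jar [([0.637, -0.162, 0.086], 0.63), ([0.697, 0.065, 0.096], 0.23)]
top steel_case [([0.507, 0.243, 0.032], 0.94)]
top marker [([0.446, -0.192, 0.013], 0.84)]
top pot [([0.696, 0.065, 0.1], 0.78)]
top holder [([0.548, -0.142, 0.021], 0.56)]
```

View pics/scene0.png

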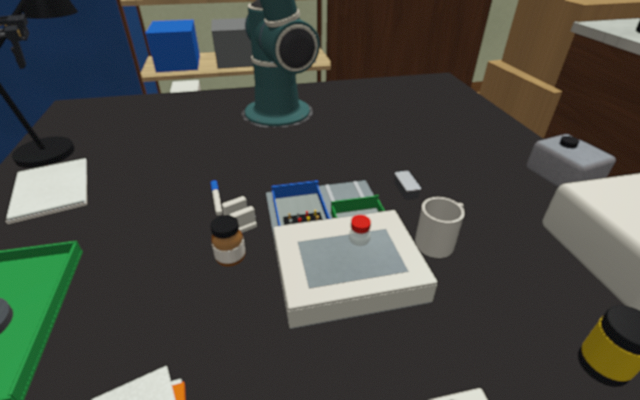

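View pics/top0.png

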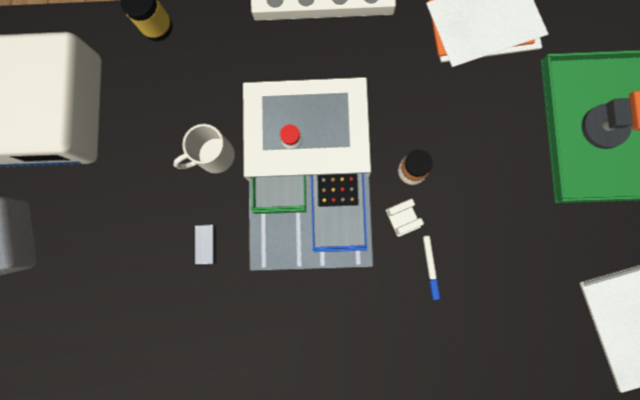

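The scene view looks toward the robot. The top view has world +x up. In it the dock canopy runs from about (243,82) to (369,175), the green lip is near row 210, the blue lip near row 248, and the pot is at (290,135). The mug is at (208,148), to the left of the dock. The holder, at (404,217), and the jar are to its right. I'll zoom in to get precise edges.

```bash
cat > h.py <<'E'
import cv2,numpy as np
from cell import *
def ray(c,uv,z):
    R=cv2.Rodrigues(np.array(c['rvec'],float))[0];t=np.array(c['tvec'],float).ravel()
    C=-R.T@t; d=R.T@np.linalg.inv(c['K'])@np.array([uv[0],uv[1],1.]); s=(z-C[2])/d[2]; return C+s*d
def proj(c,P): return cv2.projectPoints(np.array(P,float).reshape(-1,3),np.array(c['rvec'],float),np.array(c['tvec'],float),np.array(c['K'],float),None)[0].reshape(-1,2)
E
python3 - <<'E'
from h import *
c=camera("top")
f=c['frame'][70:280,235:385,::-1]
g=cv2.resize(f[:,:],None,fx=4,fy=4,interpolation=cv2.INTER_CUBIC)
cv2.imwrite("pics/zA.png",g[380:,:][:460])  # rows 165..280
cv2.imwrite("pics/zB.png",g[:460])
E
```

```text
(no output)
```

View pics/zA.png

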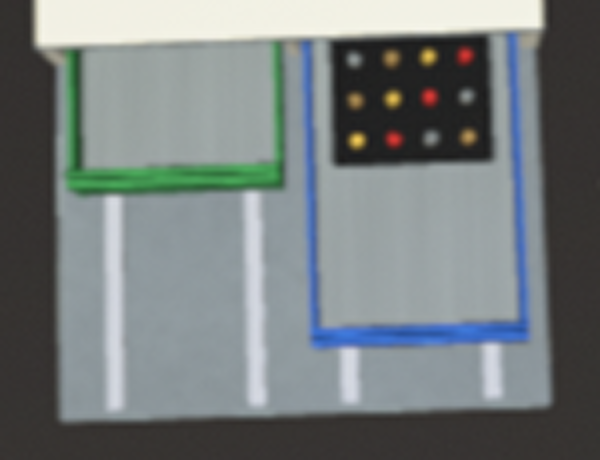

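View pics/zB.png

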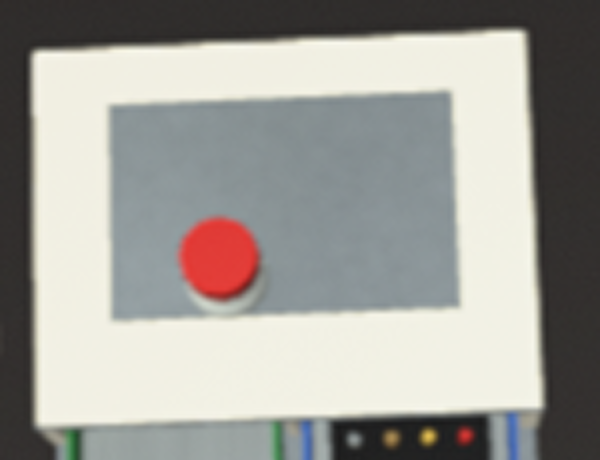

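```bash
python3 - <<'E'
from h import *
c=camera("top")
A=lambda u,v:(235+(u+.5)/4-.5,165+(v+.5)/4-.5)
B=lambda u,v:(235+(u+.5)/4-.5,70+(v+.5)/4-.5)
can=[ray(c,B(*p),.054) for p in[(36,428),(543,410),(527,31),(32,50)]]
dk=[ray(c,A(*p),.004) for p in[(60,422),(551,405)]]
fl,fr,br,bl=can
print(np.round(can,4).tolist(),np.round(dk,4).tolist())
print('w',np.linalg.norm(fl-fr),np.linalg.norm(bl-br),'depth',np.linalg.norm(fl-bl),np.linalg.norm(fr-br))
yv=(fl-fr)+(bl-br);xv=(bl-fl)+(br-fr)
print('yaw',np.degrees(np.arctan2(-yv[0],yv[1])),np.degrees(np.arctan2(xv[1],xv[0])),'deck yaw',np.degrees(np.arctan2(-(dk[0]-dk[1])[0],(dk[0]-dk[1])[1])))
yaw=np.arctan2(yv[1],yv[0])-np.pi/2
X=np.array([np.cos(yaw),np.sin(yaw)]);Y=np.array([-X[1],X[0]])
M=np.mean(can,0)[:2]; O=M-0.095*X
print('O',O,(fl+fr)[:2]/2)
D=lambda p:np.round([(p[:2]-O)@X,(p[:2]-O)@Y],4)
for p in dk:print('deck',D(p))
for n,p,z in[('g in L',(68,171),.048),('g in R',(282,165),.048),('g out bot L',(68,192),.044),('g out R',(283,187),.044),('b in L',(312,328),.048),('b in R',(527,322),.048),('b out L',(313,347),.044),('b out R',(528,341),.044)]:
    print(n,D(ray(c,A(*p),z)))
for n,q,z in[('mug',(208,148),.045)]: print(n,D(ray(c,q,z)))
for q in["green_lip","green_face","blue_face","pot","holder","amber_jar","marker","steel_case","mug"]:
    r=find_in(q,"top")
    print(q,[(D(np.array(d['at'])),round(d['at'][2],3),round(d['conf'],2)) for d in r[:2]])
E
```

```text
[[0.6325, 0.1602, 0.054], [0.6328, -0.0831, 0.054], [0.8227, -0.0832, 0.054], [0.823, 0.1616, 0.054]] [[0.4535, 0.16, 0.004], [0.4549, -0.0832, 0.004]]
w 0.24330763774816008 0.24480598582888588 depth 0.19055931558023298 0.18986167147880748
yaw 0.003559697982278304 0.19327039842253335 deck yaw 0.3483671486064212
O [0.63275411 0.0388672 ] [0.63265014 0.03855229]
deck [-0.1793  0.1212]
deck [-0.1778 -0.122 ]
g in L [-0.0596  0.1074]
g in R [-0.06    0.0046]
g out bot L [-0.0693  0.1083]
g out R [-0.0702  0.0047]
b in L [-0.138  -0.0078]
b in R [-0.1381 -0.1091]
b out L [-0.1468 -0.0078]
b out R [-0.147  -0.1094]
mug [0.0613 0.1936]
green_lip [(array([-0.0574,  0.0543]), 0.051, 0.51)]
green_face [(array([-0.0686,  0.0604]), 0.043, 0.53)]
blue_face [(array([-0.1486, -0.0579]), 0.044, 0.43)]
pot [(array([0.0656, 0.0244]), 0.098, 0.79)]
holder [(array([-0.0848, -0.184 ]), 0.02, 0.94)]
amber_jar [(array([ 0.002 , -0.2029]), 0.086, 0.55)]
marker [(array([-0.1886, -0.2337]), 0.01, 0.86)]
steel_case [(array([-0.1259,  0.2041]), 0.032, 0.85)]
mug [(array([0.0612, 0.203 ]), 0.045, 0.82)]
```

Measured: dock yaw is about 0°, with its origin at world (0.6327, 0.0388). The canopy comes out at 243–245 by 190 mm, which matches the given size. Blue is about 83 mm out with its face at x≈0.486, y≈−0.019. Green is about 5–6 mm out with its inner lip face at x≈0.573, y≈0.097. First move: go in front of blue with the fingers shut.

Request:
arm_command(motion=[[-537,-429,77,0,0,15.3,-1],[-537,-429,77,0,0,15.3,-1],[-537,-429,77,0,0,15.3,-1],[-537,-429,77,0,0,15.3,-1],[-537,-429,77,0,0,15.3,-1],[-537,-429,77,0,0,15.3,-1],[-537,-429,77,0,0,15.3,-1],[-537,-429,77,0,0,15.3,-1],[-537,-429,77,0,0,15.3,-1],[-537,-429,77,0,0,15.3,-1],[-537,-429,77,0,0,15.3,-1],[-537,-429,77,0,0,15.3,-1]], newtons=10)

```text
clock: 2.95
eef_pos: [0.3752, -0.1931, 0.1833]
ee_rot: [[-0.001, -1.0, 0.001], [-1.0, 0.001, -0.001], [0.001, -0.001, -1.0]]
contact_force: [1.7, -1.2, 0.1]
grip_width: 0.0103
```

Request:
arm_command(motion=[[-174,-73,60,0,0,0,-1],[-174,-73,60,0,0,0,-1],[-174,-73,60,0,0,0,-1],[-174,-73,60,0,0,0,-1],[-174,-73,60,0,0,0,-1],[-174,-73,60,0,0,0,-1],[-174,-73,60,0,0,0,-1],[-174,-73,60,0,0,0,-1]])

```text
clock: 3.62
eef_pos: [0.4478, -0.0211, 0.1232]
ee_rot: [[0.001, -1.0, -0.0], [-1.0, -0.001, -0.0], [0.0, 0.0, -1.0]]
contact_force: [0.8, 0.0, -0.5]
grip_width: 0.0004
```

Request:
arm_command(motion=[[-2,0,35,0,0,0,-1],[-2,0,65,0,0,0,-1],[-2,0,90,0,0,0,-1],[-2,0,99,0,0,0,-1],[-2,0,99,0,0,0,-1],[-2,0,99,0,0,0,-1]])

```text
clock: 4.12
eef_pos: [0.4481, -0.0199, 0.0247]
ee_rot: [[-0.002, -1.0, 0.0], [-1.0, 0.002, -0.0], [0.0, -0.0, -1.0]]
contact_force: [0.7, -1.5, 0.7]
grip_width: 0.0006
```

```bash
python3 - <<'E'
from h import *
for n in("scene","top"):
    c=camera(n);f=c["frame"][:,:,::-1]
    f=f[70:280,235:385] if n=="top" else f[150:330,240:440]
    cv2.imwrite(f"pics/{n}1.png",cv2.resize(f,None,fx=2.8,fy=2.8,interpolation=cv2.INTER_CUBIC))
E
```

```text
(no output)
```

View pics/scene1.png

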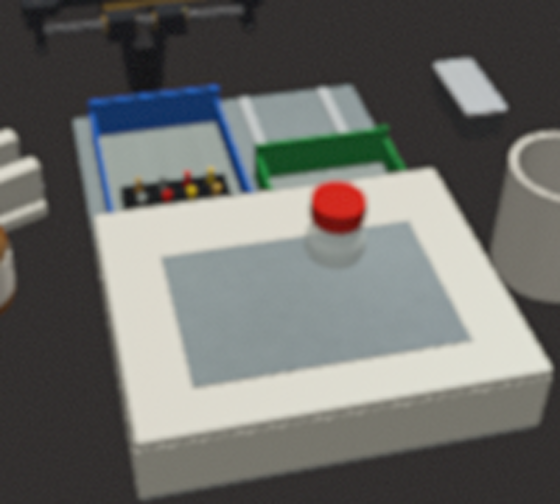

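View pics/top1.png

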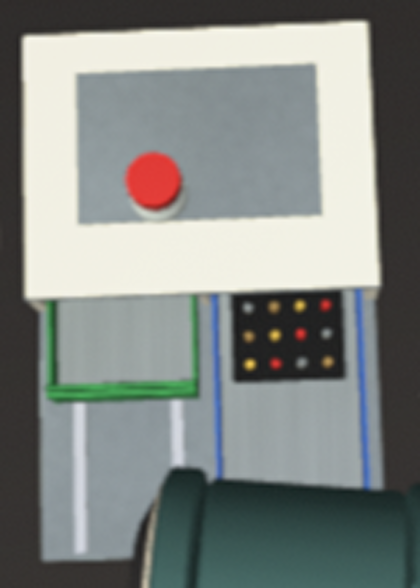

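The shut fingers stand in front of the middle of the blue face (scene crop ~(145,60)), clear of everything else. Now pushing.

Request:
arm_command(motion=[[0,-12,0,0,0,0,-1],[0,-22,0,0,0,0,-1],[0,-28,0,0,0,0,-1],[0,-36,0,0,0,0,-1],[0,-44,0,0,0,0,-1],[0,-52,0,0,0,0,-1],[0,-60,0,0,0,0,-1],[0,-68,0,0,0,0,-1],[0,-76,0,0,0,0,-1],[0,-84,0,0,0,0,-1],[0,-92,0,0,0,0,-1],[0,-98,0,0,0,0,-1]])

```text
clock: 5.22
eef_pos: [0.5467, -0.0187, 0.0239]
ee_rot: [[-0.0, -1.0, 0.0], [-1.0, 0.0, 0.0], [-0.0, -0.0, -1.0]]
contact_force: [-2.4, 1.5, 1.0]
grip_width: 0.0003
```

Request:
arm_command(motion=[[0,-3,0,0,0,0,-1],[0,-5,0,0,0,0,-1],[0,-7,0,0,0,0,-1],[0,-9,0,0,0,0,-1],[0,-9,0,0,0,0,-1]])

```text
clock: 5.63
eef_pos: [0.5551, -0.019, 0.024]
ee_rot: [[-0.0, -1.0, 0.0], [-1.0, 0.0, -0.0], [0.0, -0.0, -1.0]]
contact_force: [-1.0, -0.0, 0.1]
grip_width: 0.0007
```

Request:
arm_command(motion=[[0,-1,0,0,0,0,-1],[0,-2,0,0,0,0,-1],[0,-3,0,0,0,0,-1],[0,-3,0,0,0,0,-1]])

```text
clock: 5.97
eef_pos: [0.5579, -0.019, 0.024]
ee_rot: [[-0.0, -1.0, 0.0], [-1.0, 0.0, -0.0], [0.0, -0.0, -1.0]]
contact_force: [-1.5, 0.5, 0.4]
grip_width: 0.0005
```

Request:
arm_command(motion=[[0,-1,0,0,0,0,-1],[0,-1.5,0,0,0,0,-1],[0,-1.5,0,0,0,0,-1]])

```text
clock: 6.22
eef_pos: [0.5594, -0.019, 0.024]
ee_rot: [[-0.0, -1.0, 0.0], [-1.0, 0.0, -0.0], [0.0, -0.0, -1.0]]
contact_force: [-1.8, 0.9, -0.4]
grip_width: 0.0006
```

Request:
arm_command(motion=[[0,-1,0,0,0,0,-1],[0,-1.5,0,0,0,0,-1],[0,-1.5,0,0,0,0,-1]])

```text
clock: 6.47
eef_pos: [0.56, -0.019, 0.024]
ee_rot: [[-0.0, -1.0, -0.002], [-1.0, 0.0, -0.0], [0.0, 0.002, -1.0]]
contact_force: [-4.9, -0.3, 4.1]
grip_width: 0.0006
```

Request:
arm_command(motion=[[0,-1,0,0,0,0,-1],[0,-1.5,0,0,0,0,-1],[0,-1.5,0,0,0,0,-1]])

```text
clock: 6.72
eef_pos: [0.56, -0.019, 0.024]
ee_rot: [[0.0, -1.0, -0.005], [-1.0, -0.0, -0.0], [0.0, 0.005, -1.0]]
contact_force: [-10.2, 0.5, 7.9]
grip_width: 0.0009
```

Contact is firm: x stalled at 0.5600 (0.5597 predicted for home) while the force rose to 10 N. Blue is on its stop. Back off and lift.

Request:
arm_command(motion=[[0,12,0,0,0,0,-1],[0,22,0,0,0,0,-1],[0,25,-30,0,0,0,-1],[0,25,-65,0,0,0,-1],[0,25,-100,0,0,0,-1],[0,25,-106,0,0,0,-1],[-40,10,-106,0,0,0,-1],[-80,-10,-106,0,0,0,-1],[-110,-30,-106,0,0,0,-1],[-116,-38,-106,0,0,0,-1],[-116,-38,-106,0,0,0,-1],[-116,-38,-106,0,0,0,-1]])

```text
clock: 7.72
eef_pos: [0.6001, 0.0971, 0.1294]
ee_rot: [[0.001, -1.0, -0.001], [-1.0, -0.001, -0.001], [0.001, 0.001, -1.0]]
contact_force: [-0.5, -1.0, 0.4]
grip_width: 0.0006
```

```bash
python3 - <<'E'
from h import *
for n in("scene","top"):
    c=camera(n);f=c["frame"][:,:,::-1]
    f=f[70:280,235:385] if n=="top" else f[150:330,240:440]
    cv2.imwrite(f"pics/{n}2.png",cv2.resize(f,None,fx=2.8,fy=2.8,interpolation=cv2.INTER_CUBIC))
E
```

```text
(no output)
```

View pics/scene2.png

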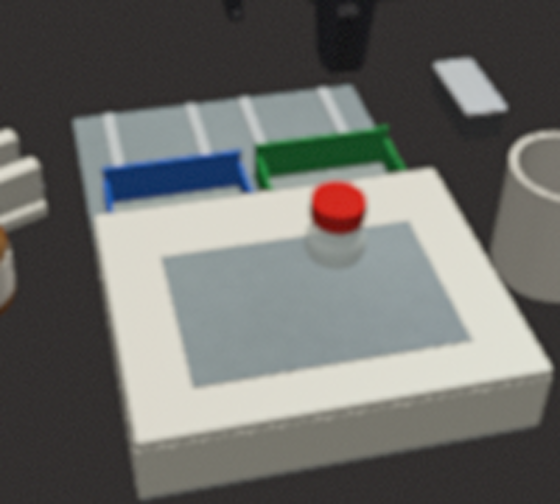

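View pics/top2.png

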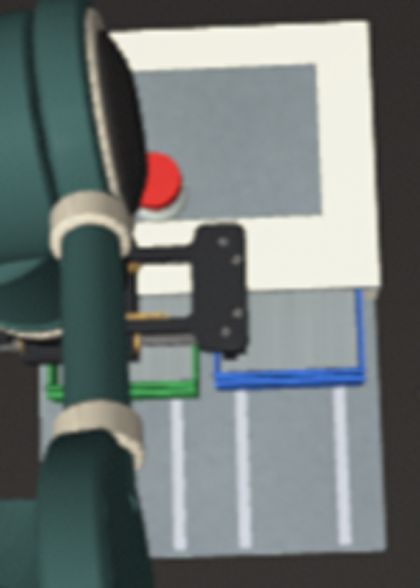

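Blue now sits home, with its lip just level with green's in the top view. Green hasn't moved. Lowering into the green well.

Request:
arm_command(motion=[[0,7,25,0,0,0,-1],[0,7,50,0,0,0,-1],[0,7,70,0,0,0,-1],[0,7,85,0,0,0,-1],[0,7,95,0,0,0,-1],[0,7,103,0,0,0,-1],[0,7,106,0,0,0,-1],[0,7,106,0,0,0,-1]])

```text
clock: 8.48
eef_pos: [0.593, 0.0965, 0.0237]
ee_rot: [[-0.001, -1.0, -0.001], [-1.0, 0.001, -0.0], [0.0, 0.001, -1.0]]
contact_force: [-0.5, -0.8, -0.4]
grip_width: 0.0006
```

```bash
python3 - <<'E'
from h import *
for n in("scene",):
    c=camera(n);f=c["frame"][:,:,::-1]
    f=f[150:330,240:440]
    cv2.imwrite(f"pics/{n}3.png",cv2.resize(f,None,fx=2.8,fy=2.8,interpolation=cv2.INTER_CUBIC))
E
```

```text
(no output)
```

View pics/scene3.png

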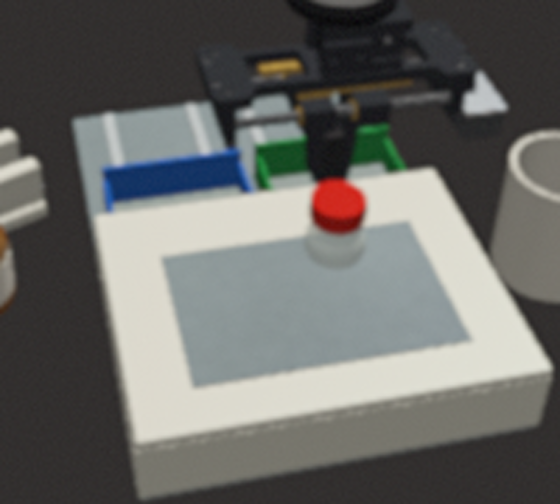

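The fingertip is in the green well, behind the lip (scene crop (325,165)), with no contact force. Drawing out.

Request:
arm_command(motion=[[0,6,0,0,0,0,-1],[0,10,0,0,0,0,-1],[0,15,0,0,0,0,-1],[0,22,0,0,0,0,-1],[0,31,0,0,0,0,-1],[0,41,0,0,0,0,-1],[0,51,0,0,0,0,-1],[0,61,0,0,0,0,-1],[0,71,0,0,0,0,-1],[0,81,0,0,0,0,-1],[0,91,0,0,0,0,-1],[0,99,0,0,0,0,-1]])

```text
clock: 9.53
eef_pos: [0.4928, 0.0971, 0.0239]
ee_rot: [[-0.0, -1.0, -0.001], [-1.0, 0.0, 0.0], [-0.0, 0.001, -1.0]]
contact_force: [2.2, 0.6, 1.9]
grip_width: 0.0007
```

Request:
arm_command(motion=[[0,4,0,0,0,0,-1],[0,7,0,0,0,0,-1],[0,10,0,0,0,0,-1],[0,12,0,0,0,0,-1],[0,13,0,0,0,0,-1],[0,13,0,0,0,0,-1]])

```text
clock: 10.03
eef_pos: [0.4807, 0.0971, 0.0237]
ee_rot: [[-0.0, -1.0, -0.001], [-1.0, 0.0, -0.0], [0.0, 0.001, -1.0]]
contact_force: [0.8, 0.5, -0.2]
grip_width: 0.0005
```

Request:
arm_command(motion=[[0,1,0,0,0,0,-1],[0,2,0,0,0,0,-1],[0,3,0,0,0,0,-1],[0,3,0,0,0,0,-1]])

```text
clock: 10.37
eef_pos: [0.4797, 0.0971, 0.0243]
ee_rot: [[-0.0, -1.0, 0.003], [-1.0, 0.0, 0.0], [-0.0, -0.003, -1.0]]
contact_force: [4.2, -0.3, -4.4]
grip_width: 0.0004
```

Request:
arm_command(motion=[[0,1,0,0,0,0,-1],[0,2,0,0,0,0,-1],[0,2,0,0,0,0,-1],[0,2,0,0,0,0,-1]])

```text
clock: 10.7
eef_pos: [0.4797, 0.0972, 0.0247]
ee_rot: [[0.0, -1.0, 0.007], [-1.0, 0.0, 0.0], [-0.0, -0.007, -1.0]]
contact_force: [10.2, 0.7, -6.9]
grip_width: 0.0005
```

Stalled at 0.4797 with force rising to 10 N, far above the 2 N friction, so green is on its stop. Moving off the lip and lifting clear.

Request:
arm_command(motion=[[0,-6,0,0,0,0,-1],[0,-12,0,0,0,0,-1],[0,-16,0,0,0,0,-1],[0,-16,-25,0,0,0,-1],[0,-16,-60,0,0,0,-1],[0,-16,-100,0,0,0,-1],[0,-16,-140,0,0,0,-1],[0,-16,-150,0,0,0,-1],[0,-16,-150,0,0,0,-1]])

```text
clock: 11.45
eef_pos: [0.4953, 0.0976, 0.1786]
ee_rot: [[-0.0, -1.0, 0.008], [-1.0, 0.0, 0.001], [-0.001, -0.008, -1.0]]
contact_force: [-0.2, 0.2, -0.4]
grip_width: 0.0003
```

Request:
arm_command(motion=[[40,10,0,0,0,0,-1],[80,20,0,0,0,0,-1],[120,20,0,0,0,0,-1],[160,20,0,0,0,0,-1],[200,20,0,0,0,0,-1],[240,20,0,0,0,0,-1],[280,20,0,0,0,0,-1],[320,20,0,0,0,0,-1],[350,20,0,0,0,0,-1],[380,20,0,0,0,0,-1],[400,20,0,0,0,0,-1],[400,20,0,0,0,0,-1]])

```text
clock: 12.45
eef_pos: [0.4707, -0.3057, 0.1711]
ee_rot: [[-0.004, -1.0, -0.004], [-1.0, 0.004, 0.001], [-0.001, 0.004, -1.0]]
contact_force: [0.5, 0.1, 0.4]
grip_width: 0.0008
```

```bash
python3 - <<'E'
from h import *
for n in("scene","top"):
    c=camera(n);f=c["frame"][:,:,::-1]
    if n=="top":
        cv2.imwrite(f"pics/topfull4.png",f); f=cv2.resize(f[165:280,235:385],None,fx=4,fy=4,interpolation=cv2.INTER_CUBIC)
    cv2.imwrite(f"pics/{n}4.png",f)
E
```

```text
(no output)
```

View pics/scene4.png

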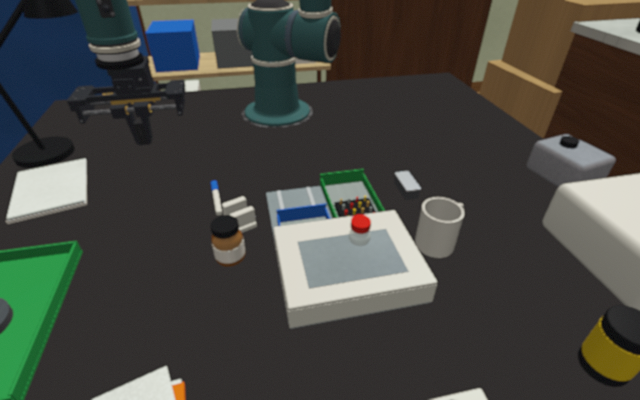

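View pics/top4.png

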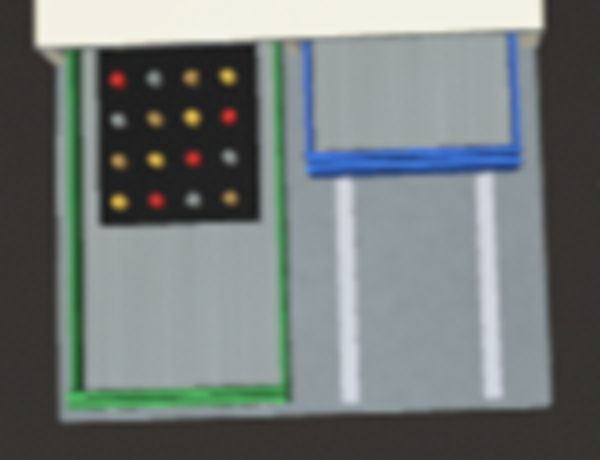

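View pics/topfull4.png

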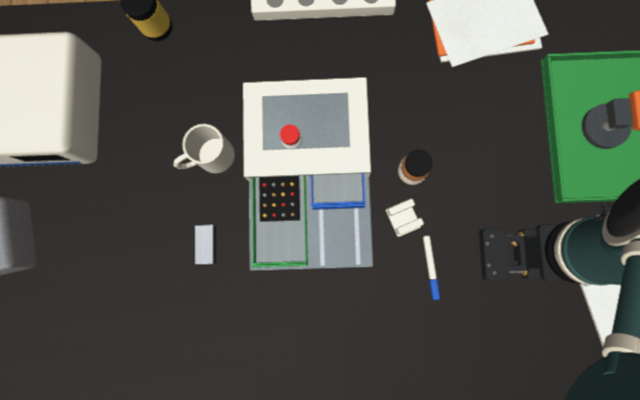

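```bash
python3 - <<'E'
from h import *
c=camera("top")
A=lambda u,v:(235+(u+.5)/4-.5,165+(v+.5)/4-.5)
O=np.array([.6327,.0388])
for n,p,z in[('g in L',(68,393),.048),('g in R',(287,387),.048),('g out L',(70,410),.044),('g out R',(287,402),.044),('b in L',(308,153),.048),('b in R',(520,148),.048),('b out L',(308,176),.044),('b out R',(520,169),.044)]:
    print(n,np.round(ray(c,A(*p),z)[:2]-O,4))
a=cv2.imread('pics/top0.png').astype(int);b=c['frame'][:,:,::-1].astype(int)
d=np.abs(a-b).max(2)>40; d[165:275,245:375]=0; d[:,470:]=0
print(np.argwhere(d)[:10],d.sum())
E
```

```text
g in L [-0.165   0.1081]
g in R [-0.1651  0.0047]
g out L [-0.173  0.108]
g out R [-0.1722  0.0051]
b in L [-0.0546 -0.0079]
b in R [-0.0555 -0.1091]
b out L [-0.0652 -0.0074]
b out R [-0.0651 -0.1089]
[] 0
```

```bash
python3 -c "
from cell import *
print(hand_in())"
```

```text
the job is handed in; nothing more can be done
None
```

I pushed the blue tray home first, then hooked the shut fingertips behind the green lip and drew that tray out to its stop. I then lifted the hand clear to the robot's right of the dock and handed the job in at about 12.6 s.

- **Tray positions:** In the last top picture, the blue inner lip is 55 mm ahead of the canopy edge, which is fully home. The green inner lip is 165 mm ahead, which is 110 mm out. Both trays also stalled against their stops, with the force rising to about 10 N against 2 N of sliding friction.
- **Everything else:** The before and after top pictures show no change outside the trays and the arm, so the other items stand where they were. The last force reading was about zero.
- **One small disagreement:** The green stop came 2–3 mm earlier at the fingertip than I predicted. That would fit fingers a little thicker than the 18 mm pads plus calibration error, and the final picture still shows the full travel. Otherwise my checks agreed.

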